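Find the loaded ballast pot on a pivot balance

TASK

One of the two look-alike pots has a steel core and is clearly heavier. Set one on each pan of the pivot balance, let go and let the beam tip; then move the pot on the side that dropped off its pan, outward onto the landing plate beyond that end, and leave the other one on its pan. Set the pots down gently without dropping them, keep them upright, and do not disturb the dish, beaker and jar.

Things in the scene. Friction and masses are not known exactly. Their poses are not given: they have to be found in the camera images.
- pot_a: closed round pot with a grey cap, upright, 44 mm diameter, 52 mm tall, white plastic; origin at the centre of its underside, z up. The two pots look the same; one holds a steel core and weighs 0.27 to 0.37 kg, the other a plastic one and weighs 0.12 to 0.18 kg; which is which changes and cannot be seen. Both stand on the bench between the robot and the balance at the start
- pot_b: closed round pot with a grey cap, upright, 44 mm diameter, 52 mm tall, white plastic; origin at the centre of its underside, z up. The two pots look the same; one holds a steel core and weighs 0.27 to 0.37 kg, the other a plastic one and weighs 0.12 to 0.18 kg; which is which changes and cannot be seen. Both stand on the bench between the robot and the balance at the start
- balance: the pivot balance, fixed to the bench: grey base 100 x 540 x 12 mm, origin at its centre on the bench; its y axis runs along the beam, +y to the 'left' end, x across, z up. The beam pivots about the x axis 60 mm above the bench, on two 8 mm cheeks that stand 34 mm either side of the centre and reach 64 mm high. It is at most 0.2 rad from square to the robot
- beam (a joint): tilt of the balance's steel beam (rad), 0 level, stops at -0.12 and +0.12. Positive: left end up and right end down. Negative: left end down. It swings freely but slowly (a full swing takes under 1 s with one pot's weight), and without load stays where it is left
- pan_left (a point): centre of the upper face of the left pan, a flat square-edged steel plate without a rim, 94 mm across the beam and 80 mm along it, 4 mm thick; it tilts with the beam, 110 mm from the pivot and 66 mm above the bench when level, 13 mm lower or higher at the stops; z is the pan's normal
- pan_right (a point): the same point on the right pan, on the -y side of the balance
- plate_left (a point): centre of the upper face of the left landing plate, a fixed level aluminium plate 45 mm above the bench, 208 mm from the pivot on the +y side, 108 mm across and 100 mm along the beam, with an 8 mm high rim on all but the side toward the pan; 8 mm gap to the pan, whose end when down lies 3 mm above it; axes as the balance
- plate_right (a point): centre of the upper face of the right landing plate, a fixed level aluminium plate 45 mm above the bench, 208 mm from the pivot on the -y side, 108 mm across and 100 mm along the beam, with an 8 mm high rim on all but the side toward the pan; 8 mm gap to the pan, whose end when down lies 3 mm above it; axes as the balance
- dish: small open glass dish, 36 mm across, 14 mm high, standing between the pots; origin at the centre of its underside
- beaker: glass beaker, 64 mm across, 85 mm high, on the far side of the balance; origin at the centre of its underside
- jar: clear jar with an orange cap, 52 mm across, 85 mm high, at the left; origin at the centre of its underside
Things that resemble listed ones, but are neither listed nor needed, are in the scene too. What is shaped like the pot_b but green is not meant. Leave any pink look-alike of the pot_a alone.

How it is judged (in metres and radians):
On the way:
1. one pot stands on each pan, both let go, and the beam has tipped to one side (((distance between pot_a and pan_left below 0.04 m and distance between pot_b and pan_right below 0.04 m) or (distance between pot_b and pan_left below 0.04 m and distance between pot_a and pan_right below 0.04 m)) and (value of joint beam above 0.08 rad or value of joint beam below -0.08 rad) and contact force between the fingers and pot_a below 0.05 N and contact force between the fingers and pot_b below 0.05 N), for 0.4 s.
At the end, for the whole second after the job is handed in: the heavier pot stands upright and let go on the landing plate beyond the pan it was weighed on (centre within 38 mm across, 36 mm along the beam of the plate centre, full weight on it), the lighter pot rests, let go, on the opposite pan (within 40 mm of its centre); both at rest (((x of pot_a in the frame of plate_left between -0.038 and 0.038 m and y of pot_a in the frame of plate_left between -0.036 and 0.036 m and z of pot_a in the frame of plate_left between -0.006 and 0.006 m and contact force between pot_a and balance above 2.2 N and angle between pot_a's own z axis and vertical below 0.1 rad and distance between pot_b and pan_right below 0.04 m) or (x of pot_a in the frame of plate_right between -0.038 and 0.038 m and y of pot_a in the frame of plate_right between -0.036 and 0.036 m and z of pot_a in the frame of plate_right between -0.006 and 0.006 m and contact force between pot_a and balance above 2.2 N and angle between pot_a's own z axis and vertical below 0.1 rad and distance between pot_b and pan_left below 0.04 m) or (x of pot_b in the frame of plate_left between -0.038 and 0.038 m and y of pot_b in the frame of plate_left between -0.036 and 0.036 m and z of pot_b in the frame of plate_left between -0.006 and 0.006 m and contact force between pot_b and balance above 2.2 N and angle between pot_b's own z axis and vertical below 0.1 rad and distance between pot_a and pan_right below 0.04 m) or (x of pot_b in the frame of plate_right between -0.038 and 0.038 m and y of pot_b in the frame of plate_right between -0.036 and 0.036 m and z of pot_b in the frame of plate_right between -0.006 and 0.006 m and contact force between pot_b and balance above 2.2 N and angle between pot_b's own z axis and vertical below 0.1 rad and distance between pot_a and pan_left below 0.04 m)) and linear speed of each of pot_a, pot_b below 0.02 m/s and contact force between the fingers and pot_a below 0.05 N and contact force between the fingers and pot_b below 0.05 N); the robot touches nothing.
It fails at once if a pot is tipped over (more than 0.6 rad) (angle between any of pot_a, pot_b's own z axis and vertical above 0.6 rad).
It fails at once if a pot is dropped (falls loose from more than about 3 cm) ((linear speed of pot_a above 0.75 m/s and contact force between the fingers and pot_a below 0.05 N) or (linear speed of pot_b above 0.75 m/s and contact force between the fingers and pot_b below 0.05 N)).
It fails at once if a pot is rammed onto the balance (more than 40 N) (contact force between any of pot_a, pot_b and balance above 40 N).
It fails at once if the dish, beaker or jar is disturbed (moved more than 30 mm or tipped) (distance of any of dish, beaker, jar from where it was at the start of the episode above 0.03 m or angle between any of dish, beaker, jar's own z axis and vertical above 0.4 rad).
It also fails if it takes over 59 s, if anything falls off the work surface, if the arm or the gripper's body presses on something with over 40 N, if the wrist force passes 120 N, or if a joint passes its speed limit or range.

ROBOT

A 6-joint arm with a two-finger parallel gripper is mounted at the origin on the work surface. World frame = base frame: x ahead of the robot, y to its left, z up, the work surface at z = 0. Lengths are in m, angles in degrees, forces in N, time in s.
With the tool pointing down it reaches from about 0.4 to 0.825 m from the base axis. Payload 7 kg.
Tool frame: the origin (TCP) lies at the very end of the fingers, on their centre line; the grasp point (between the pads) lies 19 mm behind it; z points along the fingers, y is the line along which they close (so a half turn about z gives the same grasp; the last joint's range is limited). The gripper opens to 88 mm and grips with 3 to 60 N. Pads are 19 mm wide; open, the fingers measure 130 mm over their backs; the gripper's body (78 mm by 193 mm) begins 47 mm behind the grasp point.
Start: joints at [16.507, 20.546, 0.682, 0, -70.136, -16.507], TCP at [0.675, -0, 0.227] pointing down, gripper open.
Joint ranges: [-176.03, 176.03], [-82.01, 121.73], [-58.28, 71.71], [-173.87, 95.51], [-174.79, -0.11], [-173.66, 173.66]. Speed limits (degrees/s): [136.94, 136.94, 172.46, 180, 180, 180].

INTERFACE

Orientations are given as [roll, pitch, yaw] about the fixed x, y, z axes, in that order (R = Rz(yaw) Ry(pitch) Rx(roll)).
In Python, from plant import get_state, imaging, r, finder gives the robot as it stands.
- The arm moves only by the shell command python3 -m handwheel 'ROWS' [FORCE]. ROWS is JSON, a list of rows, each a list of 5 numbers: the closure, from 0 (fully open) to 1 (shut), then the shift along the world's x, y, z in cm, then the turn about the world's z in degrees. A call has 1 to 8 rows; each row is the pose to reach, as a shift and turn from the pose commanded when the call began; what a row does not reach only later rows make up. A row lasts 1/8 s, in which the tool goes at most 62.5 mm and 10.7 degrees, less where a joint would pass 70% of its speed; a pose out of reach is approached as far as the arm can. A call with a gripper value outside its range is refused whole. The fingers move at their own pace and stop on an object; FORCE is the grip in N (left out, the last holds). Time passes only in rows, so rows that repeat a pose let the fingers close. It gives the time, the measured TCP pose, the force, the opening and the grip force at its end, in the units of the state.
- get_state(): the state, without advancing time (a new reading comes with each control period).
- imaging.capture(name): name is "scene" or "side" or "wrist"; returns (picture, depth): 420x560x3 uint8, red, green, blue; 420x560 float32, m along the optical axis (not along the pixel's ray), 0 where there is no reading.
- imaging.get_calibration(name): a dict with "fx", "fy", "cx", "cy" (pixels), "rvec" (rotation vector, rad) and "tvec" (3), from world to camera coordinates, as OpenCV has them; the wrist camera has in their place "hand_eye" (4x4, takes a point from camera to tool coordinates, whose origin is the TCP and whose axes are the flange's). Camera axes: x right, y down, z forward; pixel columns grow to the right and rows downward; lengths in m; the calibration is good to about 2 mm. A picture is of the moment at which its call begins: read the wrist's pose just before it. get_calibration takes no time and is no camera call.
- r.close_job(): hands the job in; it is judged then, once.
Trained networks look in the newest picture that a camera, given by its name, has taken for a name from the list of things; names that differ only in an ending like _2 or _b are one class to them, and where a whole thing is asked for, a point or a joint stands for the part that bears it (a point fixed in the world has none). Each returns a list of dicts, best first, with "p" (0 to 1); they miss things now and then, are a little off and sometimes report something else, mostly with a low value. They report only what shows in the picture. A call takes as long as a camera call. They do not tell look-alikes from the thing itself.
- finder.cut_out(camera, query): "region" (420x560 bool, what is visible of it) and "pixel" ([column, row] in pixels, amid what is visible of it).
The state is a dict: "time_s": time; "joints": joint angles; "qd": joint speeds; "joint_torque": joint torques, N m; "tcp_pos": TCP position; "eef_rot": TCP orientation; "contact_force": force on the tool from outside, world axes, zero at the start; "moment": the same for the moment, N m; "gripper_width": finger opening in m; "gripper_force": force on a finger pad.
Only numpy, scipy, OpenCV 4.12 (cv2) and the standard library are available. Lean on these libraries where they do the work, as an engineer would, in place of code of your own. Each camera call takes 0.05 s, during which the arm holds its last target. There are 200 camera calls.

## Working session

There is one attempt and no reset: what is moved stays moved. The work goes in short steps, Python scripts to look and compute and a shell command to move; the robot and the scene stay as the last step left them, time stands still between calls to the robot, and variables do not carry over. Pictures are saved under pics/ and viewed, at most 10 in all, crops included, and the job is handed in when it is done.

```bash
mkdir -p pics
cat > h.py <<'E'
import numpy as np, cv2
from plant import get_state, imaging, r, finder
def world(cam,pic_depth,st=None):
    d=pic_depth; c=imaging.get_calibration(cam)
    v,u=np.mgrid[0:420,0:560]
    P=np.stack([(u-c['cx'])/c['fx']*d,(v-c['cy'])/c['fy']*d,d],-1)
    if 'rvec' in c:
        R=cv2.Rodrigues(np.array(c['rvec'],float))[0]
        W=(P-np.array(c['tvec']).ravel())@R
    else:
        H=np.array(c['hand_eye']); P=P@H[:3,:3].T+H[:3,3]
        from scipy.spatial.transform import Rotation as Ro
        W=P@Ro.from_euler('xyz',st['eef_rot'],degrees=True).as_matrix().T+np.array(st['tcp_pos'])
    W[d<=0]=np.nan
    return W
def save(n,im): cv2.imwrite('pics/'+n+'.png',im[:,:,::-1])
E
python3 - <<'E'
from h import *
ims=[]
for cam in ('scene','side'):
    p,d=imaging.capture(cam); W=world(cam,d); np.savez('/tmp/'+cam,p=p,W=W); save(cam,p)
    for q in ('pot_a','balance','dish','beaker','jar','pan_left'):
        for o in finder.cut_out(cam,q):
            w=W[o['region']]; w=w[~np.isnan(w[:,0])]
            if len(w): print(cam,q,round(o['p'],2),np.round(o['pixel']),np.round(np.percentile(w,[2,50,98],axis=0),3).tolist())
print(get_state())
E
```

```text
scene pot_a 0.94 [346. 194.] [[0.429, 0.112, 0.001], [0.461, 0.134, 0.043], [0.471, 0.152, 0.054]]
scene pot_a 0.88 [370. 172.] [[0.347, 0.153, 0.003], [0.378, 0.174, 0.042], [0.387, 0.193, 0.054]]
scene pot_a 0.82 [253. 180.] [[0.442, -0.086, 0.002], [0.462, -0.067, 0.028], [0.469, -0.058, 0.053]]
scene balance 0.68 [261. 225.] [[0.512, -0.3, 0.004], [0.598, 0.004, 0.044], [0.662, 0.214, 0.078]]
scene beaker 0.69 [210. 282.] [[0.74, -0.054, 0.005], [0.77, -0.026, 0.055], [0.799, 0.004, 0.085]]
scene beaker 0.22 [252. 179.] [[0.442, -0.084, 0.005], [0.462, -0.066, 0.03], [0.469, -0.058, 0.053]]
scene jar 0.88 [442. 212.] [[0.437, 0.321, 0.001], [0.476, 0.344, 0.058], [0.485, 0.369, 0.087]]
scene pan_left 0.85 [266. 208.] [[0.548, -0.191, 0.049], [0.589, 0.002, 0.069], [0.64, 0.098, 0.08]]
scene pan_left 0.56 [290. 175.] [[0.405, -0.008, 0.001], [0.415, 0.005, 0.009], [0.437, 0.02, 0.016]]
side pot_a 0.97 [301. 339.] [[0.341, 0.15, 0.005], [0.357, 0.176, 0.052], [0.381, 0.191, 0.054]]
side pot_a 0.85 [402. 246.] [[0.344, -0.104, 0.007], [0.361, -0.074, 0.049], [0.382, -0.065, 0.055]]

[... 712 characters left out ...]
': array([ 1.65070589e+01,  2.05424951e+01,  6.83595290e-01,  1.39826164e-03,
       -7.01361685e+01, -1.65054969e+01]), 'qd': array([ 3.01441976e-02,  2.49405699e-02, -1.22500884e-01, -3.18427029e-02,
        1.41979444e-02,  3.50521935e-05]), 'joint_torque': array([ 8.47206102e-04, -5.82157695e+01,  2.93248576e+01,  7.00139567e+00,
        1.24838940e-02, -4.37121776e-05]), 'tcp_pos': array([ 6.74993518e-01, -2.13041895e-05,  2.26621757e-01]), 'eef_rot': array([-1.79994898e+02,  1.40220832e-04, -8.99979629e+01]), 'contact_force': array([0.74868921, 0.74819322, 0.14022743]), 'moment': array([ 0.00208921, -0.02114595,  0.06838554]), 'gripper_force': 0.0, 'gripper_width': 0.08753221621188753}
```

View pics/scene.png

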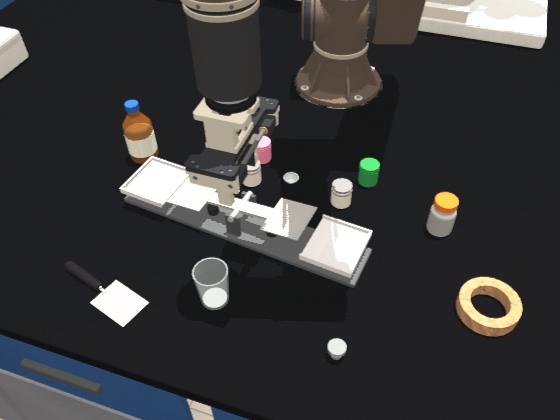

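View pics/side.png

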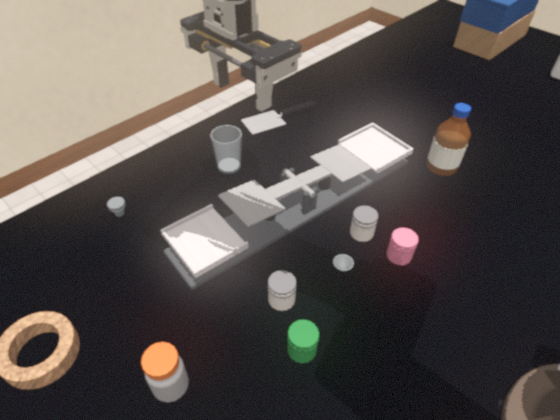

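The scene shows two white pots, at about (343,194) and (252,174) in the scene view and (282,291) and (363,223) in the side view. There are two look-alikes: green at scene (369,172) / side (303,341), and pink at scene (262,150) / side (402,246). The white ones with grey caps match the description. Next I'll confirm them in a crop and measure the balance.

Run:
```python
from h import *
S=np.load('/tmp/side.npz');p,W=S['p'],S['W']; C=np.load('/tmp/scene.npz')
save('crop',cv2.resize(p[190:390,230:450],None,fx=3,fy=3)[:600,:660])
for n,D in (('side',S),('scene',C)):
    W=D['W']; z=W[...,2]
    for c in ((.445,.131),(.445,-.077),(.364,.172),(.364,-.085)):
        m=(np.hypot(W[...,0]-c[0],W[...,1]-c[1])<.035)&(z>.0495)&(z<.06)
        w=W[m][:,:2].astype(np.float32)
        if len(w)>10: print(n,c,len(w),cv2.minEnclosingCircle(w), np.median(z[m]))
    # balance
    for nm,s in (('L',1),('R',-1)):
        m=(W[...,0]>.49)&(W[...,0]<.69)&(s*W[...,1]>.12)&(s*W[...,1]<.33)&(z>.03)&(z<.062)
        w=W[m]; r_=cv2.minAreaRect(w[:,:2].astype(np.float32)); print(n,nm,'plate+',len(w),r_)
        h=np.histogram(w[:,2],bins=np.arange(.03,.064,.002)); print(h[0])
    m=(W[...,0]>.49)&(W[...,0]<.69)&(abs(W[...,1])<.32)&(z>.006)&(z<.0165)
    print('base',cv2.minAreaRect(W[m][:,:2].astype(np.float32)))
```

```text
side (0.445, 0.131) 524 ((0.44639208912849426, 0.12884584069252014), 0.022320572286844254) 0.05269458688278285
side (0.445, -0.077) 359 ((0.44428980350494385, -0.08120185136795044), 0.022224940359592438) 0.052936984057958936
side (0.364, 0.172) 680 ((0.3624042272567749, 0.16947609186172485), 0.022196730598807335) 0.05264784785429122
side (0.364, -0.085) 414 ((0.36429786682128906, -0.08576727658510208), 0.022714201360940933) 0.0527816450076437
side L plate+ 3074 ((0.6056994199752808, 0.16255518794059753), (0.09888441115617752, 0.1186712458729744), 83.40182495117188)
[   0    0    0    0    2   28  155 1317  973  112   93  265  124    5
    0    0]
side R plate+ 3103 ((0.5600003600120544, -0.21485763788223267), (0.19729867577552795, 0.11891676485538483), 83.02662658691406)
[ 11   3   0   0   1  14  44 605 858 139  92 226 415 318 292  85]
base ((0.579642653465271, -0.04794299602508545), (0.5389050841331482, 0.10176820307970047), 83.11447143554688)
scene (0.445, 0.131) 226 ((0.44942158460617065, 0.1303979754447937), 0.023540280759334564) 0.05165612282296623
scene (0.445, -0.077) 58 ((0.4496326446533203, -0.07126341760158539), 0.019228704273700714) 0.051678340627716535
scene (0.364, 0.172) 201 ((0.3663513958454132, 0.1714237630367279), 0.023590287193655968) 0.05171271412365222
scene (0.364, -0.085) 96 ((0.36549368500709534, -0.07946783304214478), 0.021311214193701744) 0.05140969389825561
scene L plate+ 2499 ((0.607446551322937, 0.164061039686203), (0.10130181908607483, 0.12142029404640198), 83.33460998535156)
[  0   0   0   3  21 126 634 944 344  90 148 142  45   2   0   0]
scene R plate+ 2884 ((0.5630176663398743, -0.2119649350643158), (0.1937289834022522, 0.11896663904190063), 82.03693389892578)
[  3   1   0   6  24 161 636 685 202 102 229 298 237 191  98  11]
base ((0.5869405269622803, -0.04671370983123779), (0.5412325859069824, 0.10655499994754791), 84.54621887207031)
```

View pics/crop.png

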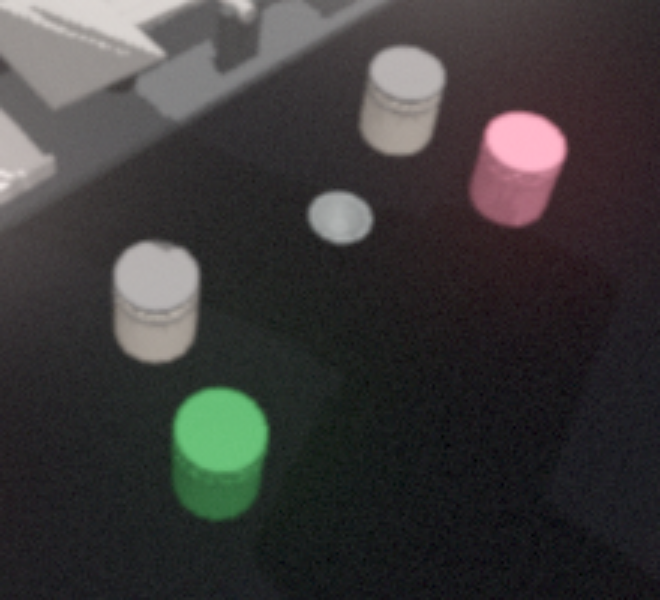

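The crop confirms the targets: the white pots with grey caps are at crop (155,300) and (403,100), while the green and pink ones are decoys. The right pan is down, so the right pot goes on first. I'll move above it.

```bash
python3 -m handwheel '[[0.25,-4,-1,0,-6],[0.25,-8,-2,0,-12],[0.25,-12,-4,-1,-18],[0.25,-16,-6,-3,-24],[0.25,-20,-7.5,-5,-30],[0.25,-23,-8.1,-7,-30],[0.25,-23,-8.1,-7,-30],[0.25,-23,-8.1,-7,-30]]' 15
cat > look.py <<'E'
from h import *
import sys
n=sys.argv[1]; st=get_state(); p,d=imaging.capture('wrist'); W=world('wrist',d,st); save(n,p)
print(st['tcp_pos'],st['eef_rot'],st['contact_force'],st['gripper_width'])
for o in finder.cut_out('wrist','pot_a'):
    w=W[o['region']]; w=w[~np.isnan(w[:,0])]
    if len(w)<20: continue
    zt=np.percentile(w[:,2],90); t=w[abs(w[:,2]-zt)<.004]
    (c,rad)=cv2.minEnclosingCircle(t[:,:2].astype(np.float32))
    print(round(o['p'],2),np.round(o['pixel']),'top z',zt,'c',np.round(c,4),rad,'med',np.median(t,0))
E
python3 look.py w1
```

```text
time_s: 1.7
tcp_pos: [0.4459, -0.0809, 0.1573]
eef_rot: [-179.9, 0.0, -120.0]
contact_force: [0.2, 0.3, 0.4]
gripper_width: 0.0661
gripper_force: 0.0
[ 0.44593894 -0.08090113  0.15733509] [-1.79918283e+02  4.99387785e-02 -1.19977215e+02] [0.18463381 0.30565225 0.41250273] 0.06612004198775293
0.81 [369. 361.] top z 0.030514616046834708 c [0.4511 0.1075] 0.006333497818559408 med [0.44944029 0.1071543  0.02971423]
0.76 [368. 139.] top z 0.053151985357512414 c [ 0.3673 -0.0868] 0.022195497527718544 med [ 0.36720806 -0.08771982  0.05229746]
0.66 [277. 198.] top z 0.0531297120161582 c [ 0.4471 -0.0821] 0.02182190679013729 med [ 0.44680942 -0.0830591   0.05235235]
0.25 [ 86. 165.] top z 0.05837902953799102 c [ 0.5373 -0.1306] 0.14314359426498413 med [ 0.56789987 -0.14733862  0.0572475 ]
```

View pics/w1.png

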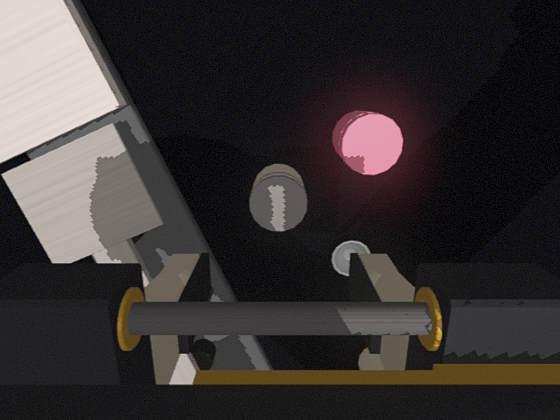

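The white pot is at (277,198), centred in world at (0.447,-0.082). The pink one at (370,142) is clear of the fingers. Descend and grip.

```bash
python3 -m handwheel '[[0.25,0.1,-0.1,-4,0],[0.25,0.1,-0.1,-8,0],[0.25,0.1,-0.1,-11,0],[0.25,0.1,-0.1,-13,0],[0.25,0.1,-0.1,-13.9,0],[0.25,0.1,-0.1,-13.9,0],[0.25,0.1,-0.1,-13.9,0],[0.6,0.1,-0.1,-13.9,0]]' 15
python3 -m handwheel '[[0.7,0,0,0,0],[0.7,0,0,0,0],[0.7,0,0,0,0],[0.7,0,0,0,0],[0.7,0,0,2,0],[0.7,0,0,4,0],[0.7,0,0,7,0],[0.7,0,0,7,0]]' 15
python3 - <<'E'
from plant import get_state
s=get_state();print(s['tcp_pos'],s['contact_force'],s['gripper_width'])
E
```

```text
time_s: 2.8
tcp_pos: [0.4466, -0.0819, 0.0183]
eef_rot: [-179.9, 0.1, -120.0]
contact_force: [-0.8, 0.6, 0.3]
gripper_width: 0.0605
gripper_force: 0.0
time_s: 3.8
tcp_pos: [0.447, -0.0817, 0.089]
eef_rot: [-179.9, 0.1, -120.0]
contact_force: [0.2, -0.1, -3.6]
gripper_width: 0.0442
gripper_force: 15.0
[ 0.447039   -0.0817453   0.08898227] [ 0.23608661 -0.10184346 -3.62072034] 0.044161071710113346
```

It weighs about 0.35 kg, so this is the heavy pot and its pan will stay down. I'll check the right pan's position from the stored side view.

Run:
```python
from h import *
a=np.radians(83.1); Y=np.array([np.cos(a),np.sin(a)]); X=np.array([Y[1],-Y[0]]); P=np.array([.582,-.046])
for n in('side','scene'):
    W=np.load(f'/tmp/{n}.npz')['W']; w=W[~np.isnan(W[...,0])]; q=w[:,:2]-P; x=q@X;y=q@Y
    for s in(1,-1):
        m=(abs(x)<.06)&(s*y>.062)&(s*y<.156)&(w[:,2]>.042)&(w[:,2]<.09)
        A=np.c_[x[m],y[m],np.ones(m.sum())]; c,*_=np.linalg.lstsq(A,w[m,2],rcond=None)
        print(n,s,m.sum(),'plane',c.round(4),'z at centre',c@[0,s*.11,1],'x',np.percentile(x[m],[1,99]),'y',np.percentile(y[m],[1,99]))
    for s in(1,-1):
        m=(abs(x)<.08)&(s*y>.17)&(s*y<.3)&(w[:,2]>.04)&(w[:,2]<.06)
        print('plate',s,'x',np.percentile(x[m],[.5,99.5]),'y',np.percentile(y[m],[.5,99.5]),np.median(w[m,2]))
```

```text
side 1 1746 plane [-0.0044  0.0248  0.0736] z at centre 0.07632435284212087 x [-0.04849485  0.0446489 ] y [0.06494166 0.15531024]
side -1 1220 plane [0.005  0.0824 0.0661] z at centre 0.05706374498544606 x [-0.04844962  0.04418064] y [-0.15194017 -0.06373039]
plate 1 x [-0.06021965  0.0562431 ] y [0.17056101 0.25889736] 0.04604890665084255
plate -1 x [-0.06027273  0.05580306] y [-0.26507211 -0.17078205] 0.04653708169134832
scene 1 1491 plane [-0.0026  0.0947  0.0652] z at centre 0.07561001878787346 x [-0.04622747  0.04671727] y [0.06362028 0.14794228]
scene -1 928 plane [-0.0003  0.087   0.0645] z at centre 0.05493461014692239 x [-0.02359311  0.04653532] y [-0.14912503 -0.06359662]
plate 1 x [-0.05764375  0.05921808] y [0.17075965 0.26149035] 0.04496574385731418
plate -1 x [-0.06120064  0.05830533] y [-0.26702965 -0.17053158] 0.044543532529193935
```

```bash
python3 -m handwheel '[[0.7,2,-1,1,8],[0.7,5,-3,1,16],[0.7,8,-5,1,23],[0.7,11,-7,1,23],[0.7,12.1,-7.6,1,23],[0.7,12.1,-7.6,0,23],[0.7,12.1,-7.6,-1,23],[0.7,12.1,-7.6,-1.2,23]]'
python3 -m handwheel '[[0.7,0,0,0,0],[0.7,0,0,-0.15,0],[0.7,0,0,-0.3,0],[0.7,0,0,-0.3,0],[0.7,0,0,-0.3,0]]'
```

```text
time_s: 4.8
tcp_pos: [0.5654, -0.1575, 0.0743]
eef_rot: [179.9, -0.0, -97.0]
contact_force: [-0.1, -0.9, -3.1]
gripper_width: 0.0444
gripper_force: 15.0
time_s: 5.42
tcp_pos: [0.5672, -0.1581, 0.0729]
eef_rot: [-180.0, 0.0, -97.0]
contact_force: [-0.9, 0.5, 1.6]
gripper_width: 0.0441
gripper_force: 15.0
```

Contact. Release, then lift straight up.

```bash
python3 -m handwheel '[[0.4,0,0,0,0],[0.3,0,0,0,0],[0.2,0,0,0,0],[0.2,0,0,0,0],[0.2,0,0,2,0],[0.2,0,0,5,0],[0.2,0,0,9,0],[0.2,0,0,9,0]]'; python3 look.py w2
```

```text
time_s: 6.42
tcp_pos: [0.5691, -0.1582, 0.1661]
eef_rot: [-179.6, 0.0, -97.0]
contact_force: [-0.0, -0.3, -1.0]
gripper_width: 0.0702
gripper_force: 0.0
[ 0.5690976  -0.15823125  0.16613582] [-1.79638064e+02  1.38729282e-02 -9.69680727e+01] [-0.04617402 -0.33903947 -0.9574275 ] 0.07024311348543286
0.57 [520. 242.] top z 0.05264875166456867 c [ 0.3674 -0.0882] 0.022264648228883743 med [ 0.36884971 -0.09410352  0.05209592]
```

View pics/w2.png

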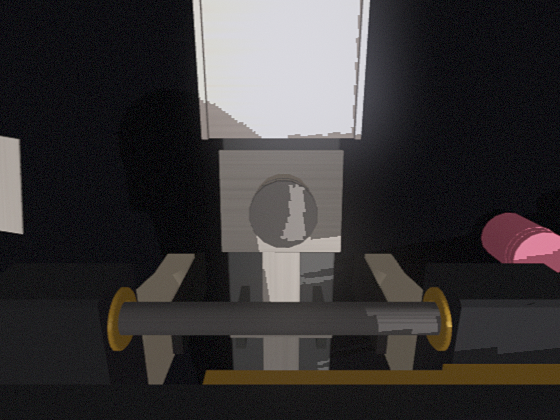

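The pot stands well inside the right pan: pot at (284,213), pan at rows 150–250. Now the left pot.

```bash
python3 -m handwheel '[[0.25,-1,4,1,0],[0.25,-3,8,1,0],[0.25,-5,13,1,0],[0.25,-7,18,1,0],[0.25,-9,23,0,0],[0.25,-11,27,-1,0],[0.25,-12.1,28.7,-1,0],[0.25,-12.1,28.7,-1,0]]'; python3 look.py w3
```

```text
time_s: 7.52
tcp_pos: [0.4449, 0.1297, 0.1517]
eef_rot: [179.9, -0.1, -96.9]
contact_force: [-0.2, 0.2, -0.6]
gripper_width: 0.0654
gripper_force: 0.0
[0.44487041 0.12965323 0.15165812] [ 1.79922424e+02 -6.55300625e-02 -9.68550032e+01] [-0.17408534  0.22941135 -0.61298179] 0.06543159193423088
0.88 [385. 231.] top z 0.052973487962589674 c [0.3651 0.1688] 0.02227177657186985 med [0.36333535 0.16500604 0.05223695]
0.76 [272. 197.] top z 0.05305947852423608 c [0.4491 0.1281] 0.021938683465123177 med [0.44898735 0.12737616 0.05230988]
```

White pot at pixel (272,197), world (0.449,0.128); the green one at (385,231) is the decoy. Descend and grip.

```bash
python3 -m handwheel '[[0.25,0.2,-0.1,-4,0],[0.25,0.2,-0.1,-8,0],[0.25,0.2,-0.1,-11,0],[0.25,0.2,-0.1,-13,0],[0.25,0.2,-0.1,-13.4,0],[0.25,0.2,-0.1,-13.4,0],[0.25,0.2,-0.1,-13.4,0],[0.6,0.2,-0.1,-13.4,0]]' 15
python3 -m handwheel '[[0.7,0,0,0,0],[0.7,0,0,0,0],[0.7,0,0,0,0],[0.7,0,0,0,0],[0.7,0,0,3,0],[0.7,0,0,7,0],[0.7,0,0,10,0],[0.7,0,0,10,0]]' 15
python3 - <<'E'
from plant import get_state
s=get_state();print(s['tcp_pos'],s['contact_force'],s['gripper_width'])
E
```

```text
time_s: 8.62
tcp_pos: [0.4484, 0.1283, 0.0193]
eef_rot: [-179.9, 0.1, -97.0]
contact_force: [1.4, 0.3, 0.5]
gripper_width: 0.0605
gripper_force: 0.0
time_s: 9.62
tcp_pos: [0.449, 0.1288, 0.1205]
eef_rot: [-179.8, 0.2, -97.0]
contact_force: [0.1, 0.6, -1.3]
gripper_width: 0.0442
gripper_force: 15.0
[0.44903167 0.12880824 0.12049169] [ 0.08276386  0.55311249 -1.28793909] 0.04422228503061864
```

```bash
python3 -m handwheel '[[0.7,3,-1,1,0],[0.7,6,-3,1,0],[0.7,9,-5,1,0],[0.7,12,-6.5,1,0],[0.7,14.6,-6.8,1,0],[0.7,14.6,-6.8,0,0],[0.7,14.6,-6.8,-1,0],[0.7,14.6,-6.8,-1.5,0]]'
python3 -m handwheel '[[0.7,0,0,0,0],[0.7,0,0,-0.1,0],[0.7,0,0,-0.2,0],[0.7,0,0,-0.2,0]]'
python3 -m handwheel '[[0.7,0,0,-0.1,0],[0.7,0,0,-0.2,0],[0.7,0,0,-0.2,0]]'
```

```text
time_s: 10.62
tcp_pos: [0.5925, 0.0599, 0.102]
eef_rot: [179.9, -0.1, -97.0]
contact_force: [-0.6, 0.9, -1.9]
gripper_width: 0.0439
gripper_force: 15.0
time_s: 11.12
tcp_pos: [0.594, 0.06, 0.1018]
eef_rot: [-180.0, 0.0, -97.0]
contact_force: [0.0, 0.4, -1.0]
gripper_width: 0.0441
gripper_force: 15.0
time_s: 11.5
tcp_pos: [0.5941, 0.06, 0.0997]
eef_rot: [-180.0, 0.0, -97.0]
contact_force: [-0.3, 0.4, 1.1]
gripper_width: 0.0436
gripper_force: 15.0
```

```bash
python3 -m handwheel '[[0.4,0,0,0,0],[0.3,0,0,0,0],[0.2,0,0,0,0],[0.2,0,0,0,0],[0.2,0,0,2,0],[0.2,0,0,5,0],[0.2,0,0,9,0],[0.2,-3,0,9,0]]'
python3 -m handwheel '[[0.2,-2,-6,0,0],[0.2,-4,-12,0,0],[0.2,-6,-18,0,0],[0.2,-6,-20,0,0],[0.2,-6,-20,0,0]]'
python3 - <<'E'
from h import *
p,d=imaging.capture('side'); W=world('side',d); save('s2',cv2.resize(p[110:290,140:430],None,fx=2.5,fy=2.5)); W_=W.reshape(-1,3)
for c in((.594,.060),(.569,-.158)):
    m=(np.hypot(W_[:,0]-c[0],W_[:,1]-c[1])<.045)&(W_[:,2]>.095)&(W_[:,2]<.14); w=W_[m]
    zt=np.median(w[:,2]); print(c,m.sum(),zt,w[:,2].min(),w[:,2].max(),cv2.minEnclosingCircle(w[:,:2].astype(np.float32)))
E
```

```text
time_s: 12.5
tcp_pos: [0.5666, 0.0606, 0.1926]
eef_rot: [-179.7, 0.1, -97.0]
contact_force: [-1.3, 0.8, -0.6]
gripper_width: 0.0704
gripper_force: 0.0
time_s: 13.12
tcp_pos: [0.5036, -0.1415, 0.1897]
eef_rot: [-180.0, -0.0, -97.2]
contact_force: [0.1, 0.0, -0.4]
gripper_width: 0.0703
gripper_force: 0.0
(0.594, 0.06) 762 0.12712399357924475 0.09501362204988224 0.13563296652592335 ((0.5903117060661316, 0.05702408030629158), 0.024337947368621826)
(0.569, -0.158) 326 0.10474847342249874 0.09575791974054537 0.10911209848447426 ((0.5644158720970154, -0.16347838938236237), 0.023953406140208244)
```

View pics/s2.png

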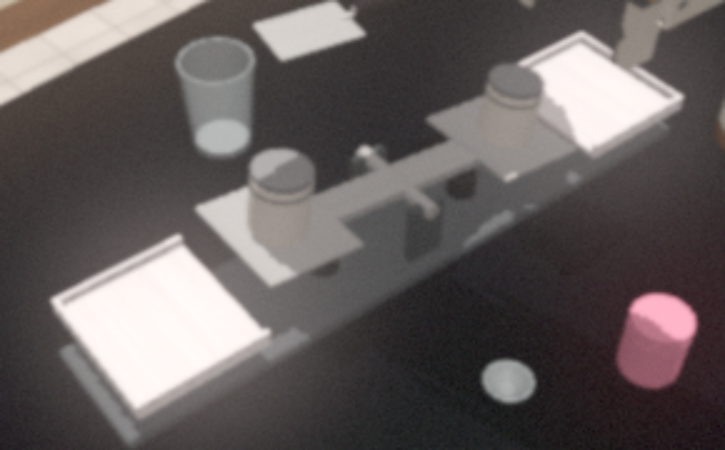

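Both pots stand on the pans, left at (280,195) up and right at (513,105) down, and the fingers are clear. Now I'll regrasp the heavy right pot.

```bash
python3 -m handwheel '[[0.25,3,-1,-1,0],[0.25,6.4,-2,-3,0],[0.25,6.4,-2,-3,0],[0.25,6.4,-2,-6,0],[0.25,6.4,-2,-9,0],[0.25,6.4,-2,-11,0],[0.25,6.4,-2,-11.6,0],[0.25,6.4,-2,-11.6,0]]'
python3 -m handwheel '[[0.25,0,0,0,0],[0.6,0,0,0,0],[0.7,0,0,0,0],[0.7,0,0,0,0],[0.7,0,0,0,0],[0.7,0,0,0,0],[0.7,0,0,0,0]]' 15
```

```text
time_s: 14.18
tcp_pos: [0.5681, -0.1594, 0.074]
eef_rot: [-180.0, -0.0, -96.9]
contact_force: [-1.4, 0.8, 0.3]
gripper_width: 0.0661
gripper_force: 0.0
time_s: 15.05
tcp_pos: [0.5679, -0.1601, 0.0738]
eef_rot: [180.0, -0.0, -97.0]
contact_force: [-2.8, 0.5, 5.5]
gripper_width: 0.0437
gripper_force: 15.0
```

```bash
python3 -m handwheel '[[0.7,0,0,0.4,0],[0.7,0,0,0.8,0],[0.7,0,0,1.2,0],[0.7,0,0,1.7,0],[0.7,0,0,2.2,0],[0.7,0,0,2.8,0],[0.7,0,0,3.5,0],[0.7,0,0,4.5,0]]'
python3 -m handwheel '[[0.7,0,0,1,0],[0.7,0,0,1,0],[0.7,0,0,1,0]]'
python3 - <<'E'
from h import *
p,d=imaging.capture('side'); save('s3',cv2.resize(p[110:290,140:430],None,fx=2.5,fy=2.5))
E
```

```text
time_s: 16.05
tcp_pos: [0.5677, -0.16, 0.1189]
eef_rot: [180.0, -0.0, -97.0]
contact_force: [-0.3, 0.5, -3.3]
gripper_width: 0.0437
gripper_force: 15.0
time_s: 16.42
tcp_pos: [0.5678, -0.16, 0.1284]
eef_rot: [180.0, 0.0, -97.0]
contact_force: [-0.6, 0.7, -3.6]
gripper_width: 0.0443
gripper_force: 15.0
```

View pics/s3.png

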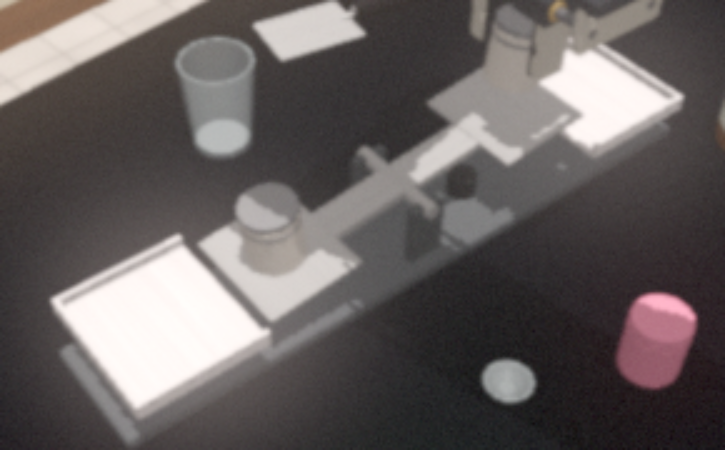

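The light pot at (270,230) went down with the left pan and stands upright. The heavy pot is held at (510,50). Next I'll move it outward over the right plate and lower it.

```bash
python3 -m handwheel '[[0.7,-0.3,-2.5,0,0],[0.7,-0.6,-5,0,0],[0.7,-0.9,-7.5,0,0],[0.7,-1.1,-9.4,0,0],[0.7,-1.1,-9.4,-1.5,0],[0.7,-1.1,-9.4,-3.5,0],[0.7,-1.1,-9.4,-5,0],[0.7,-1.1,-9.4,-5.7,0]]'
python3 -m handwheel '[[0.7,0,0,0,0],[0.7,0,0,-0.15,0],[0.7,0,0,-0.3,0],[0.7,0,0,-0.3,0]]'
```

```text
time_s: 17.48
tcp_pos: [0.5564, -0.2535, 0.0701]
eef_rot: [179.9, 0.0, -97.0]
contact_force: [-0.6, -1.3, -3.1]
gripper_width: 0.0441
gripper_force: 15.0
time_s: 17.98
tcp_pos: [0.5571, -0.254, 0.0688]
eef_rot: [-180.0, 0.0, -97.0]
contact_force: [0.2, -0.3, -3.3]
gripper_width: 0.044
gripper_force: 15.0
```

```bash
python3 -m handwheel '[[0.7,0,0,-0.1,0],[0.7,0,0,-0.2,0],[0.7,0,0,-0.3,0],[0.7,0,0,-0.3,0],[0.7,0,0,-0.3,0]]'
```

```text
time_s: 18.6
tcp_pos: [0.5577, -0.2538, 0.0677]
eef_rot: [-179.9, -0.0, -97.0]
contact_force: [-4.0, 5.3, 12.8]
gripper_width: 0.0442
gripper_force: 15.0
```

Firm contact. Ease up slightly, release, lift and look.

```bash
python3 -m handwheel '[[0.7,0,0,0.15,0],[0.4,0,0,0.15,0],[0.2,0,0,0.15,0],[0.2,0,0,0.15,0],[0.2,0,0,2,0],[0.2,0,0,5,0],[0.2,0,0,8,0],[0.2,0,0,11,0]]'
python3 -m handwheel '[[0.2,-2,4,2,0],[0.2,-5,8,3,0],[0.2,-8,12,4,0],[0.2,-9,14,4,0],[0.2,-9,14,4,0]]'
python3 - <<'E'
from h import *
p,d=imaging.capture('side'); W=world('side',d); save('s4',cv2.resize(p[90:290,130:430],None,fx=2.5,fy=2.5)); W_=W.reshape(-1,3)
a=np.radians(83.1); Y=np.array([np.cos(a),np.sin(a)]); X=np.array([Y[1],-Y[0]]); P=np.array([.579,-.049])
for c,z in((P+.11*Y,.095),(P-.208*Y,.09)):
    m=(np.hypot(W_[:,0]-c[0],W_[:,1]-c[1])<.045)&(W_[:,2]>z)&(W_[:,2]<.14); w=W_[m]
    e=cv2.minEnclosingCircle(w[:,:2].astype(np.float32)); q=np.array(e[0])-c; print(m.sum(),np.percentile(w[:,2],[5,50,95]),'off x,y',q@X,q@Y,e[1])
E
```

```text
time_s: 19.6
tcp_pos: [0.5569, -0.2541, 0.1764]
eef_rot: [180.0, -0.0, -97.0]
contact_force: [0.2, 0.2, 0.1]
gripper_width: 0.0702
gripper_force: 0.0
time_s: 20.23
tcp_pos: [0.4666, -0.113, 0.2162]
eef_rot: [-179.9, 0.0, -96.9]
contact_force: [0.4, -0.4, 0.2]
gripper_width: 0.0702
gripper_force: 0.0
459 [0.09693348 0.10470683 0.10738713] off x,y -0.0008091179343207749 0.007018678083221399 0.022851470857858658
280 [0.09172558 0.09777263 0.09938508] off x,y 0.0013305576932665286 0.005569858243395945 0.023031942546367645
```

View pics/s4.png

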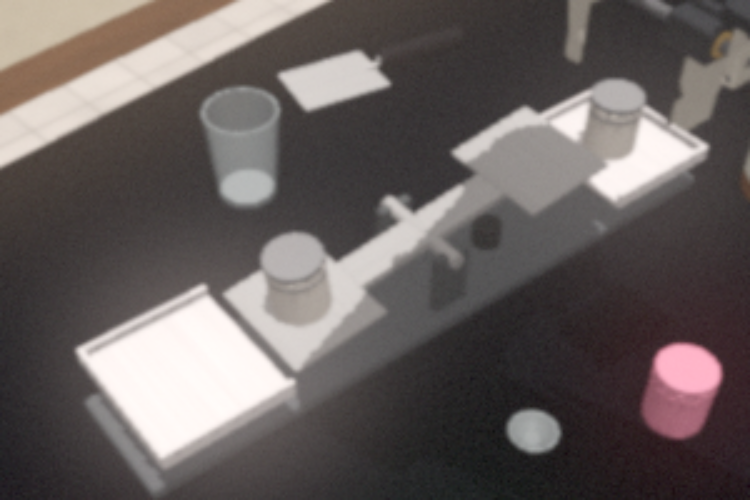

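The heavy pot stands upright on the right plate at (613,115), cap top at 0.098 m and about 6 mm off centre. The light pot is on the left pan at (297,275). Handing in.

```bash
python3 -c "
from plant import r
print(r.close_job())"
```

```text
the job is handed in; nothing more can be done
None
```

The heavier pot was weighed on the right pan and now stands on the right landing plate, the lighter pot rests on the left pan, and the job is handed in at about 20 s of robot time; no verdict was returned.

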